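Press a bulb into the worn bayonet socket, turn it and hold it

ROBOT

A 6-joint arm with a two-finger parallel gripper is mounted at the origin on the work surface. World frame = base frame: x ahead of the robot, y to its left, z up, the work surface at z = 0. Lengths are in m, angles in rad, forces in N, time in s.
With the tool pointing down it reaches from about 0.3 to 0.875 m from the base axis. Payload 6.4 kg.
Tool frame: the origin (TCP) lies on the centre line of the jaws, within the pads' length; the fingertips stand ctrl.tip_extent ahead of it and the grasp point (between the pads) lies 8 mm behind it (ctrl.tip_extent is the distance from the TCP to the fingertips, in m); z points along the fingers, y is the line along which they close (so a half turn about z gives the same grasp; the last joint's range is limited). The gripper opens to 85 mm and grips with 20 to 120 N. Pads are 22 mm wide; open, the fingers measure 114 mm over their backs; the gripper's body (76 mm by 85 mm) begins 54 mm behind the grasp point. The pads swing forward as they close: fully open they stand 13 mm farther back than shut.
Start: joints at [-1.47, 0.181, 1.607, -0, 1.354, -0.206], TCP at [0.174, -0.548, 0.242] pointing down, gripper open.
Joint ranges: [-2.99, 2.99], [-0.89, 2.07], [0.3, 2.58], [-1.14, 4.28], [0, 2.63], [-3.12, 3.12]. Speed limits (rad/s): [2.57, 2.57, 3.01, 3.14, 3.14, 3.14].

INTERFACE

Orientations are given as a unit quaternion [w, x, y, z].
In Python, from bench import ctrl gives the robot as it stands.
- The arm moves only by the shell command python3 -m handwheel 'ROWS'. ROWS is JSON, a list of rows, each a list of 7 numbers: the turn, a rotation vector about the tool's x, y, z as a fraction of full scale, then the shift along the tool's x, y, z as a fraction of full scale, then the opening, from 0 (shut) to 1 (fully open). In form: [[rx, ry, rz, x, y, z, jaw], ...]. A call has exactly 8 rows; each row shifts and turns the commanded pose from where the row before left it, along the tool's axes as they then stand; what a row does not reach is not made up. Full scale, the value 1, is 300 mm for a shift and pi rad for a turn. A row lasts 1/10 s, in which the tool goes at most 50 mm and 8.59 degrees, less where a joint would pass 70% of its speed; a pose out of reach is approached as far as the arm can. A call with a number of a shift or a turn outside -1 to 1 is refused whole. A call with a gripper value outside its range is refused whole. The fingers move at their own pace and stop on an object; the grip force is fixed at half the most. Time passes only in rows, so rows that do not move let the fingers close, or fill a call up. It gives the time, the measured TCP pose, the force, the opening and the grip force at its end, in the units of the state.
- ctrl.get_obs(): the state, without advancing time (a new reading comes with each control period).
- ctrl.camera(name): name is "scene" or "top" or "wrist"; returns the picture (480x640x3 uint8, blue, green, red); there is no depth.
- ctrl.camera_model(name): a dict with "camera_matrix" (3x3 intrinsics, pixels), "dist_coeffs" ([k1, k2, p1, p2, k3] as OpenCV has them; the pictures are not rectified), "cam_to_world" (4x4, takes a point from camera to world coordinates). Camera axes: x right, y up, looking along -z (the intrinsics and any distortion apply to the point x, -y, -z); pixel columns grow to the right and rows downward; lengths in m; the calibration is good to about 2 mm. A picture is of the moment at which its call begins: read the wrist's pose just before it. camera_model takes no time and is no camera call; for the wrist camera it gives the pose at the moment of the call.
- ctrl.hand_in(): hands the job in; it is judged then, once.
The state is a dict: "time_s": time; "q": joint angles; "dq": joint speeds; "joint_efforts": joint torques, N m; "eef_pos": TCP position; "eef_rot": TCP orientation; "wrist_force": force on the tool from outside, world axes, zero at the start; "torque": the same for the moment, N m; "opening": opening from 0.0 (shut) to 1.0 (fully open); "grasp_force": force on a finger pad.
Only numpy, scipy, OpenCV 4.12 (cv2) and the standard library are available. Lean on these libraries where they do the work, as an engineer would, in place of code of your own. Each camera call takes 0.05 s, during which the arm holds its last target. There are 200 camera calls.

TASK

Take the frosted bulb out of its pine rest and fit it upright into the old brass bayonet socket: feel its two pins into the two slots, press it right down against the contact spring and turn it about a quarter turn clockwise (seen from above) until it comes up against the stop. The catches of this socket are worn away and its contact only makes when the bulb is pressed fully home, so finish while still holding the bulb in the gripper, pressed fully down and turned to the stop, for the circuit to be tested. Leave the dome, the blue pane, the riveting set and the wing nut as they lie.

Things in the scene. Friction and masses are not known exactly. Their poses are not given: they have to be found in the camera images.
- bulb_mid (a point): Frosted white glass bulb, loose, 40 to 80 g, upright in the pine rest, cap down. Point on its axis, midway up the part to grip: glass 44 mm wide, wall upright from 12 mm below to 14 mm above this point, domed top 34 mm above. Below, the glass tapers to 26 mm, 32 mm below; then the brass cap, 22 mm wide, with its flat foot 58 mm below. z up along the bulb; x along the pins.
- bulb_pins (a point): Point on the bulb's axis level with its pins, 50 mm below bulb_mid; same axes. Two brass pins, 3 mm thick, stick out 4 mm from the cap on opposite sides along +x and -x (30 mm from tip to tip). The bulb is the same after half a turn about z.
- bulb_foot (a point): Centre of the flat foot of the bulb's cap, 8 mm below the pins' centres, 58 mm below bulb_mid; same axes.
- rest_top (a point): Pine rest, fixed: block 110 (x) by 60 (y) by 34 mm high; point at the centre of its top. The cap hangs in an opening in its middle, foot 11.5 mm below the top; the pins lie on the floor of a groove 6 mm wide, 5 mm deep, cut along the block's whole length (x), so they point along the block within about 7 degrees. Lift the bulb straight up 15 mm to clear it.
- socket_mouth (a point): Brass bayonet socket, fixed, upright. Point at the centre of its open rim, 54 mm above the bench; z up. Bore 23.6 mm, outside 33 mm, flange 68 mm. Two slots 5 mm wide, a close fit for the pins, run down through the wall from the rim along +x and -x, in line with the flange's two steel screws. With the bulb fully down bulb_mid is 35.5 mm above this point, bulb_foot 22.5 mm below.
- socket_floor (a point): Point on the socket's axis level with the slots' floor, 16 mm below the rim; same axes. From each slot's foot a level leg 7 mm high (9 to 16 mm below the rim) runs clockwise seen from above; a pin meets its end wall, the stop, after 75 degrees. A pin's centre must be 10.5 mm below the rim to turn, 14.5 mm when fully down. No catches: let go, and the spring lifts the bulb 4 mm.
- contact (a joint): Spring contact in the socket, pushed down by the bulb's foot. Travel in m, 0 = free (top 12 mm below the rim), positive downwards; 0.0065 when the pins just clear the rim's underside and can turn, 0.0105 with the bulb fully down. It pushes back 2 N at 0, 0.7 N more per mm (9.5 N fully down), and sticks by about 1 N.
- dome: Bystander: pierced brass lantern dome, 110 mm across, 81 mm high, loose. Origin at the centre of its underside.
- pane: Bystander: blue glass side pane, 75 x 110 x 4 mm, lying flat, loose. Origin at the centre of its underside.
- rivet_set: Bystander: steel riveting set, a square bar 13 mm thick and about 104 mm long, lying along its x, loose. Origin at its middle on the bench.
- wing_nut: Bystander: knurled brass wing nut, 45 mm across the wings (x), 19 mm high, loose. Origin at the centre of its underside.
There are look-alikes about, which are no part of the job. Leave any red look-alike of the part that bears bulb_mid alone.

How it is judged:
On the way, in this order (a step that is already met when the one before it is completed fails the run):
1. the bulb is lifted upright out of the rest (z of bulb_foot in the frame of rest_top above 0.003 m and angle between bulb_mid's own z axis and vertical below 0.35 rad), for 0.1 s.
2. the bulb's cap is down in the socket on the spring contact, its pins in the slots, not yet turned (horizontal distance between bulb_foot and socket_mouth below 0.004 m and z of bulb_foot in the frame of socket_mouth below -0.0125 m and value of joint contact above 0.001 m and angle between the x axis of bulb_mid and the x axis of socket_mouth, either way round below 0.4 rad), for 0.05 s.
At the end, for the whole second after the job is handed in: The fingers still hold the bulb (over 1 N), upright in the socket (foot within 4 mm of the axis, tilt under 0.15 rad), pressed to within 2 mm of fully home (contact over 8.3 mm), turned clockwise at least 1.15 of the 1.31 rad to the stop, at rest; bystanders within 20 mm (horizontal distance between bulb_foot and socket_mouth below 0.004 m and z of bulb_foot in the frame of socket_mouth below -0.0203 m and value of joint contact above 0.0083 m and angle between the x axis of bulb_mid and the x axis of socket_mouth, either way round above 1.15 rad and angle between bulb_mid's own z axis and vertical below 0.15 rad and contact force between the fingers and bulb above 1 N and linear speed of bulb below 0.02 m/s and distance of each of dome, pane, rivet_set, wing_nut from where it was at the start of the episode below 0.02 m); the arm keeps its last pose, push and grip.
It fails at once if a bystander is disturbed (distance of any of dome, pane, rivet_set, wing_nut from where it was at the start of the episode above 0.02 m).
It also fails if it takes over 64 s, if anything falls off the work surface, if the arm or the gripper's body presses on something with over 40 N, if the wrist force passes 120 N, or if a joint passes its speed limit or range.

## Working session

There is one attempt and no reset: what is moved stays moved. The work goes in short steps, Python scripts to look and compute and a shell command to move; the robot and the scene stay as the last step left them, time stands still between calls to the robot, and variables do not carry over. Pictures are saved under pics/ and viewed, at most 10 in all, crops included, and the job is handed in when it is done.

```bash
mkdir -p pics; ls
python3 - <<'E'
from bench import ctrl
import cv2,numpy as np
print(ctrl.get_obs(), ctrl.tip_extent)
for n in("scene","top"):
    im=ctrl.camera(n); cv2.imwrite(f"pics/{n}0.png",im); m=ctrl.camera_model(n)
    print(n,np.round(m["camera_matrix"],1).tolist(),m["dist_coeffs"],np.round(m["cam_to_world"],3).tolist())
E
```

```text
pics
{'time_s': 0.0, 'q': array([-1.47031624e+00,  1.81533117e-01,  1.60799790e+00,  4.95396084e-06,
        1.35380360e+00, -2.06303655e-01]), 'dq': array([ 1.88072133e-03, -2.79576227e-04, -3.15070894e-04, -5.62559891e-04,
       -3.69291181e-05,  1.74832535e-03]), 'joint_efforts': array([-9.41419894e-04, -4.44876623e+01, -3.51337194e+01, -4.05526189e-04,
        9.14472359e-03, -2.65315961e-06]), 'eef_pos': array([ 0.17360854, -0.54761035,  0.24139348]), 'eef_rot': array([-8.69636279e-04,  9.88258223e-01,  1.52790463e-01,  4.84788141e-05]), 'wrist_force': array([ 0.16521265,  0.47526262, -0.44679635]), 'torque': array([-0.04182189, -0.02873071, -0.00693684]), 'grasp_force': 0.0, 'opening': 0.9978727662447028} 0.011
scene [[531.6, 0.0, 317.8], [0.0, 531.6, 230.3], [0.0, 0.0, 1.0]] [-0.04961674  0.          0.          0.          0.        ] [[0.742, -0.406, 0.534, 1.053], [0.671, 0.455, -0.586, -0.463], [-0.005, 0.793, 0.61, 0.566], [0.0, 0.0, 0.0, 1.0]]
top [[580.9, 0.0, 320.8], [0.0, 580.9, 234.3], [0.0, 0.0, 1.0]] [-0.00905204  0.          0.          0.          0.        ] [[-0.007, 0.994, -0.113, 0.531], [-0.999, -0.011, -0.034, -0.023], [-0.035, 0.113, 0.993, 0.936], [0.0, 0.0, 0.0, 1.0]]
```

View pics/top0.png

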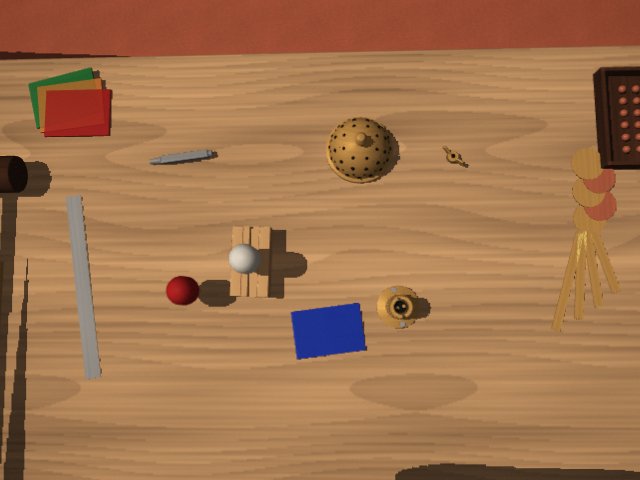

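View pics/scene0.png

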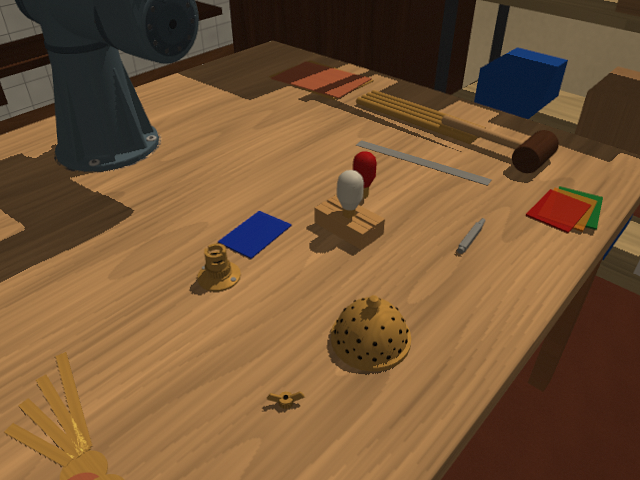

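The top view shows the bulb at (245,258) in its rest (centred about (251,262), long axis along world x). The socket is at (400,306), with screws near (394,289) and (403,325). The red look-alike is at (182,290) and the pane just beside the socket.

```bash
cat > h.py <<'E'
from bench import ctrl
import cv2,numpy as np
def ray(m,uv):
    p=cv2.undistortPoints(np.array(uv,float).reshape(-1,1,2),m["camera_matrix"],np.array(m["dist_coeffs"])).reshape(-1,2)
    T=np.array(m["cam_to_world"]); d=np.c_[p[:,0],-p[:,1],-np.ones(len(p))]@T[:3,:3].T
    return T[:3,3],d
def plane(m,uv,z):
    o,d=ray(m,uv); return o+d*((z-o[2])/d[:,2])[:,None]
def proj(m,P):
    T=np.array(m["cam_to_world"]); q=(np.atleast_2d(P)-T[:3,3])@T[:3,:3]
    return cv2.projectPoints(q*[1,-1,-1],np.zeros(3),np.zeros(3),m["camera_matrix"],np.array(m["dist_coeffs"]))[0].reshape(-1,2)
def tri(ms,uvs):
    A=np.zeros((3,3));b=np.zeros(3)
    for m,uv in zip(ms,uvs):
        o,d=ray(m,[uv]);d=d[0]/np.linalg.norm(d[0]);M=np.eye(3)-np.outer(d,d);A+=M;b+=M@o
    return np.linalg.solve(A,b)
E
python3 - <<'E'
from h import *
t=cv2.imread("pics/top0.png");s=cv2.imread("pics/scene0.png")
mt,ms=ctrl.camera_model("top"),ctrl.camera_model("scene")
c=[]
for im,(x0,x1,y0,y1) in((t,(215,295,215,315)),(s,(325,375,160,225))):
    hsv=cv2.cvtColor(im,cv2.COLOR_BGR2HSV);m=np.zeros(im.shape[:2],np.uint8)
    m[y0:y1,x0:x1]=((hsv[...,1]<60)&(hsv[...,2]>90))[y0:y1,x0:x1]*255
    n,l,st,ce=cv2.connectedComponentsWithStats(m);i=1+np.argmax(st[1:,4]);print(st[i],ce[i]);c.append(ce[i])
print("bulb tri",tri([mt,ms],c), "top@.084",plane(mt,[c[0]],.09))
print("rest",plane(mt,[(232,227),(271,227),(271,297),(232,297)],.034).round(4).tolist())
print("screws",plane(mt,[(394,289),(403,325)],.005),"mouth",plane(mt,[(400,306)],.054))
a=cv2.resize(t[215:310,215:300],None,fx=6,fy=6,interpolation=2)[:560,:400];b=cv2.resize(t[275:340,367:433],None,fx=6,fy=6,interpolation=2)
o=np.zeros((570,800,3),np.uint8);o[:560,:400]=a;o[:390,400:796]=b;cv2.imwrite("pics/c1.png",o)
E
```

```text
[229 244  26  29 572] [241.54895105 257.75874126]
[339 171  24  30 350] [352.73142857 181.03142857]
bulb tri [0.59468233 0.12291447 0.09712467] top@.084 [[0.59399153 0.12292784 0.09      ]]
rest [[0.6468, 0.1481, 0.034], [0.6461, 0.0865, 0.034], [0.5368, 0.0862, 0.034], [0.5372, 0.147, 0.034]]
screws [[ 0.54820759 -0.10654671  0.005     ]
 [ 0.49150595 -0.11951836  0.005     ]] mouth [[ 0.52181978 -0.11058667  0.054     ]]
```

View pics/c1.png

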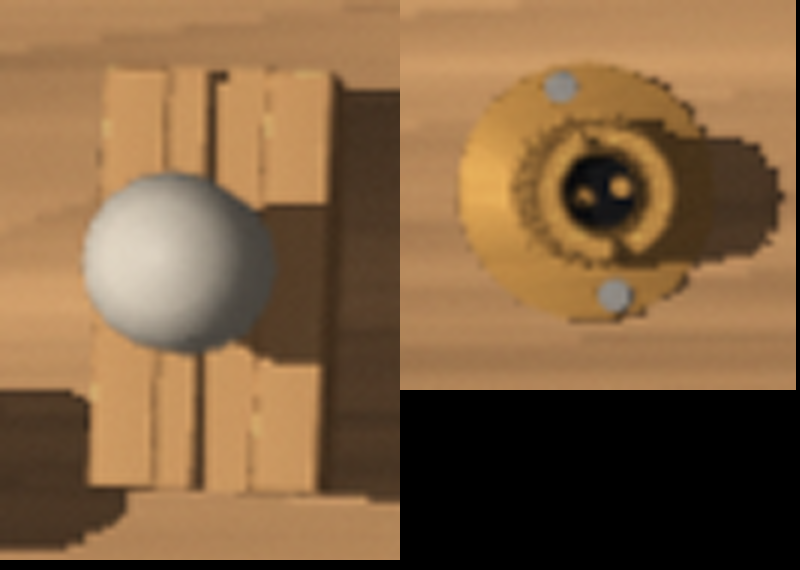

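The crop shows the block corners, a bulb centre near (244.7,258.7), the rim near (401.7,307) and the screws at (393.7,289.3) and (402.8,324.3). That puts the slots about 13° from world x. I'll move over the socket first to look from close by.

```bash
python3 -m handwheel '[[0,0,0,0.128,-0.0856,0,1],[0,0,0,0.128,-0.0856,0,1],[0,0,0,0.128,-0.0856,0,1],[0,0,0,0.128,-0.0856,0,1],[0,0,0,0.128,-0.0856,0,1],[0,0,0,0.128,-0.0856,0,1],[0,0,0,0.128,-0.0856,0,1],[0,0,0,0.128,-0.0856,0,1]]'
python3 -m handwheel '[[0,0,0,0.128,-0.0856,0,1],[0,0,0,0.128,-0.0856,0,1],[0,0,0,0.128,-0.0856,0,1],[0,0,0,0.128,-0.0856,0,1],[0,0,-0.047,0,0,0,1],[0,0,-0.047,0,0,0,1],[0,0,-0.047,0,0,0,1],[0,0,-0.047,0,0,0,1]]'
python3 - <<'E'
from h import *
mt=ctrl.camera_model("top")
R=plane(mt,[(232.5,226.3),(270.5,227.5),(268.3,297),(230,295.8)],.034)
print("rest ctr",R.mean(0),"edges yaw",[np.arctan2(*(R[i]-R[j])[[1,0]]) for i,j in((0,3),(1,2))])
print("bulb",plane(mt,[(244.7,258.7)],.0845),"mouth",plane(mt,[(401.7,307.2)],.054))
S=plane(mt,[(393.7,289.3),(402.8,324.3)],.005);print("screws",S.mean(0),np.arctan2(*(S[0]-S[1])[[1,0]]))
m=ctrl.camera_model("wrist");im=ctrl.camera("wrist");cv2.imwrite("pics/w1.png",im)
o=ctrl.get_obs();print(o["eef_pos"],o["eef_rot"],o["wrist_force"]);print(np.round(m["cam_to_world"],3),m["camera_matrix"][0],m["dist_coeffs"],proj(m,[[.522,-.1125,.054]]))
E
```

```text
time_s: 0.9
eef_pos: [0.4052, -0.2577, 0.2421]
eef_rot: [-0.0, 0.988, 0.153, -0.0]
wrist_force: [0.9, -1.0, -0.1]
opening: 0.996
grasp_force: 0.0
time_s: 1.7
eef_pos: [0.5197, -0.1148, 0.2417]
eef_rot: [-0.0, 0.9, 0.437, -0.0]
wrist_force: [0.7, -0.9, -0.3]
opening: 0.998
grasp_force: 0.0
rest ctr [0.59230327 0.11878167 0.034     ] edges yaw [np.float64(-0.025803361797588093), np.float64(-0.028823894445735368)]
bulb [[0.59296461 0.11918673 0.0845    ]] mouth [[ 0.52001464 -0.11308826  0.054     ]]
screws [ 0.52016868 -0.11264498  0.005     ] 0.23442287858233815
[ 0.51965199 -0.11488282  0.24175541] [-4.00467666e-04  8.97980937e-01  4.40034053e-01 -3.28937444e-04] [-0.18694063 -1.07092399  0.22564343]
[[ 0.786  0.583  0.203  0.572]
 [-0.618  0.743  0.258 -0.05 ]
 [-0.    -0.329  0.944  0.373]
 [ 0.     0.     0.     1.   ]] [397.18009072   0.         321.18522277] [-0.08690361  0.          0.          0.          0.        ] [[320.69473446 202.87577884]]
```

View pics/w1.png

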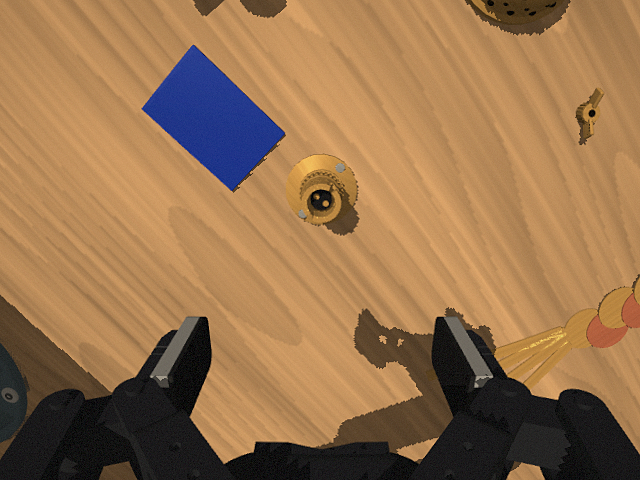

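The wrist view shows the socket rim at about (321,203), close to where I predicted it, with screws at about (340,168) and (303,215). Next I refine this with a mask and a crop.

Run:
```python
from h import *
im=cv2.imread("pics/w1.png");m=ctrl.camera_model("wrist")
hsv=cv2.cvtColor(im,cv2.COLOR_BGR2HSV)
k=np.zeros(im.shape[:2],np.uint8);k[150:225,285:362]=(hsv[...,1]<75)[150:225,285:362]*255
n,l,st,ce=cv2.connectedComponentsWithStats(k)
for i in range(1,n):
    if st[i,4]>8: print(st[i],ce[i],im[l==i].mean(0))
cv2.imwrite("pics/c2.png",cv2.resize(im[148:240,282:364],None,fx=6,fy=6,interpolation=2))
```

```text
[336 163   9   9  65] [339.92307692 167.21538462] [126.15384615 140.58461538 148.15384615]
[311 191  20  19 145] [321.17931034 200.67586207] [23.3862069  23.39310345 24.25517241]
[299 210   7   8  39] [301.53846154 213.8974359 ] [124.30769231 138.         144.61538462]
```

View pics/c2.png

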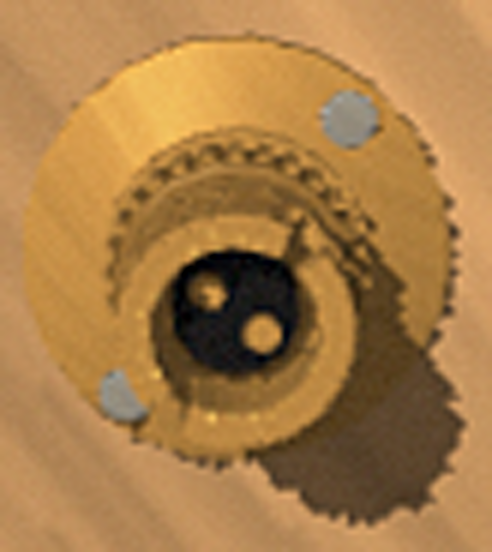

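Crop: rim centre at about (321.4,203.4), screws at (339.9,167.2) and (302.3,213.8), the second one partly hidden.

Run:
```python
from h import *
m=ctrl.camera_model("wrist")
print("mouth",plane(m,[(321.2,203.2)],.054))
for z in(.003,.006):
    S=plane(m,[(339.9,167.2),(302.2,213.8)],z);print(S,S.mean(0),np.arctan2(*(S[0]-S[1])[[1,0]]),np.linalg.norm(S[0]-S[1]))
```

```text
mouth [[ 0.5221075  -0.11307941  0.054     ]]
[[ 0.54912971 -0.10659867  0.003     ]
 [ 0.49326955 -0.12031847  0.003     ]] [ 0.52119963 -0.11345857  0.003     ] 0.24084247095422234 0.057520353666325325
[[ 0.5493101  -0.10613631  0.006     ]
 [ 0.49390284 -0.11974488  0.006     ]] [ 0.52160647 -0.1129406   0.006     ] 0.2408424709542221 0.05705398559091254
```

```bash
python3 -m handwheel '[[0,0,0,0.1276,-0.0475,0,1],[0,0,0,0.1276,-0.0475,0,1],[0,0,0,0.1276,-0.0475,0,1],[0,0,0,0.1276,-0.0475,0,1],[0,0,0,0.1276,-0.0475,0,1],[0,0,0,0.1276,-0.0475,0,1],[0,0,-0.0402,0,0,0,1],[0,0,-0.0402,0,0,0,1]]'
python3 -m handwheel '[[0,0,-0.0402,0,0,0,1],[0,0,-0.0402,0,0,0,1],[0,0,-0.0402,0,0,0,1],[0,0,0,0,0,0.0613,1],[0,0,0,0,0,0.0613,1],[0,0,0,0,0,0.0613,1],[0,0,0,0,0,0,1],[0,0,0,0,0,0,1]]'
python3 - <<'E'
from h import *
m=ctrl.camera_model("wrist");im=ctrl.camera("wrist");cv2.imwrite("pics/w2.png",im)
o=ctrl.get_obs();p=o["eef_pos"];r=o["eef_rot"];print(p,2*np.arctan2(r[2],r[1]),o["wrist_force"],o["q"].round(2))
hsv=cv2.cvtColor(im,cv2.COLOR_BGR2HSV);k=((hsv[...,1]<45)&(hsv[...,2]>90)).astype(np.uint8)
n,l,st,ce=cv2.connectedComponentsWithStats(k)
for i in range(1,n):
    if st[i,4]>300: print(st[i],ce[i])
for b in([.592,.119],[.593,.119]): print(proj(m,[[*b,.1145],[*b,.0845],[*b,.0935]]))
E
```

```text
time_s: 2.55
eef_pos: [0.596, 0.1193, 0.2416]
eef_rot: [-0.0, 0.838, 0.546, -0.001]
wrist_force: [-0.8, -0.5, 0.3]
opening: 0.998
grasp_force: 0.0
time_s: 3.35
eef_pos: [0.5961, 0.1176, 0.187]
eef_rot: [-0.0, 0.722, 0.692, -0.0]
wrist_force: [0.9, 1.2, 0.2]
opening: 1.001
grasp_force: 0.0
[0.59667996 0.11760196 0.1878506 ] 1.527650094978292 [0.0578736  0.56681622 0.11935737] [-0.    0.3   1.57 -0.    1.27  0.04]
[ 541    0   18  114 1457] [549.96431023  54.56760467]
[306 224  25  25 347] [317.85878963 234.61383285]
[150 317  48  65 905] [173.69392265 349.51160221]
[444 317  49  68 937] [468.40981857 349.12379936]
[[314.00180854 257.01866083]
 [314.86430095 239.0561821 ]
 [314.62674511 243.99892814]]
[[315.81037785 256.94758445]
 [316.46632637 238.99192175]
 [316.28566382 243.93274675]]
```

View pics/w2.png

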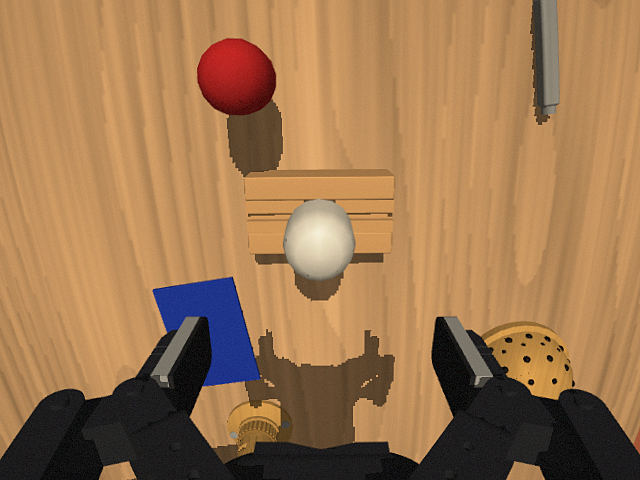

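The wrist view shows the bulb between the open fingers, centred at about (320,239). The red look-alike is well clear at (236,77). I'll descend and grip.

```bash
python3 -m handwheel '[[0,0,-0.005,0.005,-0.005,0,1],[0,0,0,0,0,0.095,1],[0,0,0,0,0,0.095,1],[0,0,0,0,0,0.095,1],[0,0,0,0,0,0.095,1],[0,0,0,0,0,0,1],[0,0,0,0,0,0,0.4],[0,0,0,0,0,0,0.4]]'
python3 -m handwheel '[[0,0,0,0,0,0,0.2],[0,0,0,0,0,0,0],[0,0,0,0,0,0,0],[0,0,0,0,0,0,0],[0,0,0,0,0,0,0],[0,0,0,0,0,0,0],[0,0,0,0,0,0,0],[0,0,0,0,0,0,0]]'
```

```text
time_s: 4.2
eef_pos: [0.5965, 0.1193, 0.0755]
eef_rot: [0.001, 0.716, 0.698, 0.001]
wrist_force: [-0.4, -0.6, 0.5]
opening: 0.695
grasp_force: 0.0
time_s: 5.0
eef_pos: [0.5963, 0.1193, 0.0753]
eef_rot: [0.001, 0.716, 0.698, 0.001]
wrist_force: [-0.4, -0.8, 6.9]
opening: 0.497
grasp_force: 60.1
```

```bash
python3 -m handwheel '[[0,0,0,0,0,-0.03,0],[0,0,0,0,0,-0.03,0],[0,0,0,0,0,-0.03,0],[0,0,0,0,0,-0.05,0],[0,0,0,0,0,-0.06,0],[0,0,0,0,0,-0.07,0],[0,0,0,0,0,-0.07,0],[0,0,0,0,0,0,0]]'
python3 - <<'E'
from h import *
ims=[]
for n in("wrist","scene","top"):
    m=ctrl.camera_model(n);im=ctrl.camera(n);cv2.imwrite(f"pics/{n}3.png",im)
    o=ctrl.get_obs();p=o["eef_pos"];r=o["eef_rot"]
    mid=p+[0,0,.008-.0028]
    uv=proj(m,[mid,mid-[0,0,.05],mid-[0,0,.058],mid+[0,0,.034]]);print(n,p,2*np.arctan2(r[2],r[1]),uv.round(1).tolist())
    c=uv[0 if n!="scene" else 1].astype(int); w={"wrist":75,"scene":45,"top":40}[n]
    cr=im[max(0,c[1]-w):c[1]+w,c[0]-w:c[0]+w];ims.append(cv2.resize(cr,(260,260),interpolation=2)); print(c,w,cr.shape)
print(o["wrist_force"])
cv2.imwrite("pics/c3.png",np.hstack(ims))
E
```

```text
time_s: 5.8
eef_pos: [0.5972, 0.1193, 0.1797]
eef_rot: [0.003, 0.716, 0.698, 0.003]
wrist_force: [-0.7, 0.0, 0.1]
opening: 0.493
grasp_force: 61.0
wrist [0.59614742 0.11923281 0.17750843] 1.5446080091230752 [[318.6, 335.2], [318.5, 278.8], [318.5, 272.2], [318.8, 398.4]]
[318 335] 75 (150, 150, 3)
scene [0.59507397 0.11921092 0.175747  ] 1.5446312493206504 [[352.2, 136.3], [351.1, 164.3], [351.0, 168.6], [352.9, 116.0]]
[351 164] 45 (90, 90, 3)
top [0.5943836  0.11918069 0.1746063 ] 1.5446098889515056 [[232.7, 252.5], [239.4, 255.4], [240.3, 255.8], [227.7, 250.2]]
[232 252] 40 (80, 80, 3)
[-0.35821048 -0.62795031 -1.17184416]
```

View pics/c3.png

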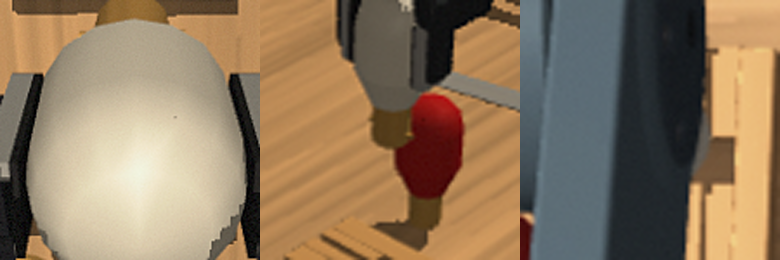

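The crops show the bulb held upright out of the rest, with its cap visible in the wrist view just beyond the glass. The arm was still settling, so I re-measure at rest and look for the pins at the cap.

```bash
python3 -m handwheel '[[0,0,0,0,0,0,0],[0,0,0,0,0,0,0],[0,0,0,0,0,0,0],[0,0,0,0,0,0,0],[0,0,0,0,0,0,0],[0,0,0,0,0,0,0],[0,0,0,0,0,0,0],[0,0,0,0,0,0,0]]'
python3 - <<'E'
from h import *
ims=[]
for n in("wrist","scene"):
    m=ctrl.camera_model(n);im=ctrl.camera(n);cv2.imwrite(f"pics/{n}4.png",im)
    o=ctrl.get_obs();p=o["eef_pos"];mid=p+[0,0,.0052]
    uv=proj(m,[mid,mid-[0,0,.05],mid-[0,0,.058]]);print(n,p,uv.round(1).tolist())
    if n=="wrist":
        hsv=cv2.cvtColor(im,cv2.COLOR_BGR2HSV);k=(hsv[...,1]<70)&(hsv[...,2]>60)
        for r in(285,295,310,330,350): c=np.where(k[r,235:405])[0]+235;print(r,c.min(),c.max())
    cr=im[245:305,270:370] if n=="wrist" else im[140:185,315:390]
    ims.append(cv2.resize(cr,None,fx=800/cr.shape[1]/2*(1),fy=800/cr.shape[1]/2,interpolation=2))
h=max(i.shape[0] for i in ims);cv2.imwrite("pics/c4.png",np.hstack([np.pad(i,((0,h-len(i)),(0,0),(0,0))) for i in ims]))
E
```

```text
time_s: 6.75
eef_pos: [0.5949, 0.1192, 0.1752]
eef_rot: [0.0, 0.716, 0.698, 0.0]
wrist_force: [-0.7, -0.2, -1.0]
opening: 0.496
grasp_force: 61.0
wrist [0.59488339 0.11919476 0.1751582 ] [[321.5, 338.2], [321.4, 280.5], [321.4, 273.8]]
285 282 359
295 275 366
310 247 395
330 240 403
350 235 404
scene [0.59487472 0.11918515 0.17516703] [[352.0, 136.6], [351.0, 164.6], [350.9, 168.9]]
```

View pics/c4.png

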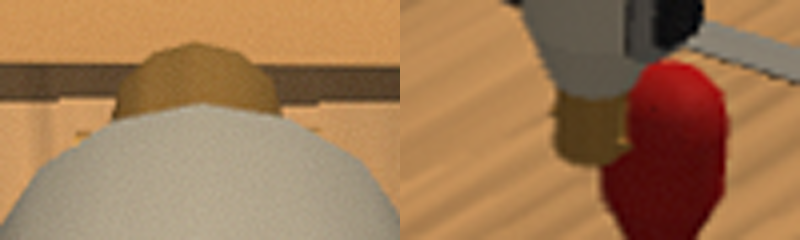

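The wrist crop shows both pin tips beside the neck at about (290,278) and (349.3,277.5), and the cap's far edge at (318.8,255.5). The pins are therefore nearly parallel to tool y. I'll compute the bulb's offset in the hand.

Run:
```python
from h import *
m=ctrl.camera_model("wrist");o=ctrl.get_obs();p=o["eef_pos"];r=o["eef_rot"];print(p)
yaw=2*np.arctan2(r[2],r[1]);tx=np.array([np.cos(yaw),np.sin(yaw),0]);ty=np.array([np.sin(yaw),-np.cos(yaw),0])
zp=p[2]+.0052-.05
P=plane(m,[(290,278.25),(349.3,277.5)],zp);d=P[1]-P[0];c=P.mean(0)-p
print("pins",P,"len",np.linalg.norm(d),"yaw dir",np.arctan2(d[1],d[0]),"tooly",np.arctan2(ty[1],ty[0]),"off tool",c@tx,c@ty)
F=plane(m,[(318.8,255.5)],zp-.008)[0]-.011*tx-p;print("foot off",F@tx,F@ty)
im=cv2.imread("pics/wrist4.png");print(cv2.cvtColor(im,cv2.COLOR_BGR2HSV)[274:283,284:298,1]);print(cv2.cvtColor(im,cv2.COLOR_BGR2HSV)[274:283,342:356,1])
```

```text
[0.59487472 0.11918515 0.17516703]
pins [[0.57961565 0.12079444 0.13036703]
 [0.60849146 0.12045818 0.13036703]] len 0.02887776270419864 yaw dir -0.0116442634736075 tooly -0.026212792946237302 off tool 0.0014191390297036907 -0.0008586547849280784
foot off -0.0010374425889211629 -0.0012980107461861823
[[132 134 134 126 132 131 132 130 129 133 128 135 135 137]
 [134 131 131 132 132 131 129 132 133 131 135 133 131 113]
 [133 135 132 133 134 129 128 134 131 137 132 116  94  75]
 [130 132 133 132 129 135 137 138 138 122 103  71  45  45]
 [134 131 130 129 137 155 164 161 116  68  41  48  47  54]
 [133 129 133 130 149 172 147 119  84  41  49  53  55  53]
 [130 131 138 135 150 143  76  35  45  54  59  50  52  52]
 [134 137 136 123 116  94  39  52  57  53  52  52  51  55]
 [134 120 107  70  37  49  53  55  54  57  52  52  53  53]]
[[105 130 139 133 131 131 129 129 136 132 132 132 134 133]
 [ 51  88 121 131 136 132 134 134 130 128 129 127 129 135]
 [ 48  41  59 104 128 135 136 134 131 133 133 133 133 133]
 [ 56  51  48  49  72 107 138 154 144 130 131 129 132 134]
 [ 52  53  56  50  48  51  84 121 138 136 126 131 134 127]
 [ 57  55  50  56  49  48  40  54  96 126 134 138 135 131]
 [ 54  54  52  55  53  56  58  51  48  76 102 125 133 137]
 [ 50  51  54  50  58  54  55  53  55  45  49  71 107 128]
 [ 55  50  53  55  55  55  54  54  56  50  54  43  59  88]]
```

```bash
python3 -m handwheel '[[0,0,0,-0.1116,-0.0316,0,0],[0,0,0,-0.1116,-0.0316,0,0],[0,0,0,-0.1116,-0.0316,0,0],[0,0,0,-0.1116,-0.0316,0,0],[0,0,0,-0.1116,-0.0316,0,0],[0,0,0,-0.1116,-0.0316,0,0],[0,0,0,-0.1116,-0.0316,0,0],[0,0,-0.0392,0,0,0,0]]'
python3 -m handwheel '[[0,0,-0.0392,0,0,0,0],[0,0,0,0,0,0.05,0],[0,0,0,0,0,0.05,0],[0,0,0,0,0,0.05,0],[0,0,0,0,0,0,0],[0,0,0,0,0,0,0],[0,0,0,0,0,0,0],[0,0,0,0,0,0,0]]'
cat > s.py <<'E'
from h import *
def st(mouth=(.5225,-.1133)):
    o=ctrl.get_obs();p=o["eef_pos"];r=o["eef_rot"];yaw=2*np.arctan2(r[2],r[1]);d=np.array([mouth[0]-p[0],mouth[1]-p[1]])
    tx=np.array([np.cos(yaw),np.sin(yaw)]);ty=np.array([tx[1],-tx[0]])
    print("t",round(o["time_s"],2),"p",p.round(4),"yaw",round(yaw,4),"foot-rim mm",round((p[2]-.0528-.054)*1e3,2),"row xy",(d@tx/.3).round(4),(d@ty/.3).round(4),"F",o["wrist_force"].round(1),"M",o["torque"].round(2),"q6",o["q"][5].round(2))
if __name__=="__main__": st()
E
python3 - <<'E'
from s import *
st()
ims=[]
for n,w in(("scene",40),("wrist",60)):
    m=ctrl.camera_model(n);im=ctrl.camera(n);cv2.imwrite(f"pics/{n}5.png",im)
    p=ctrl.get_obs()["eef_pos"];u=proj(m,[[p[0],p[1],p[2]-.0528],[.5225,-.1133,.054],[p[0],p[1],p[2]+.0052]]);print(n,u.round(1).tolist())
    c=u[:2].mean(0).astype(int);print(c);ims.append(cv2.resize(im[c[1]-w:c[1]+w,c[0]-w:c[0]+w],(400,400),interpolation=2))
cv2.imwrite("pics/c5.png",np.hstack(ims))
E
```

```text
time_s: 7.65
eef_pos: [0.5216, -0.1171, 0.1754]
eef_rot: [0.001, 0.673, 0.74, -0.001]
wrist_force: [0.9, 1.2, 0.1]
opening: 0.497
grasp_force: 61.1
time_s: 8.45
eef_pos: [0.523, -0.1136, 0.1311]
eef_rot: [0.001, 0.625, 0.78, 0.0]
wrist_force: [0.9, -1.5, 0.7]
opening: 0.503
grasp_force: 61.1
t 8.45 p [ 0.523  -0.1136  0.1311] yaw 1.7909 foot-rim mm 24.33 row xy 0.0013 -0.0014 F [ 0.9 -1.5  0.7] M [0.02 0.   0.  ] q6 -0.66
scene [[212.4, 238.9], [214.4, 251.3], [207.3, 206.8]]
[213 245]
wrist [[321.9, 273.6], [321.3, 255.5], [322.3, 338.1]]
[321 264]
```

View pics/c5.png

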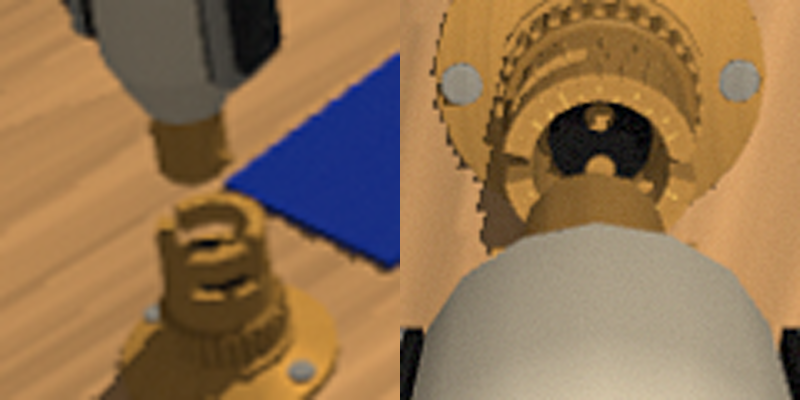

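The wrist crop shows the two slots (crop (518,158) and (680,166)), the screws ((461,84) and (739,80)) and the cap's far edge ((596,175)), all nearly aligned. The scene crop shows the cap straight above the socket. I'll compare positions within this one wrist view.

Run:
```python
from s import *
st()
m=ctrl.camera_model("wrist");o=ctrl.get_obs();p=o["eef_pos"];r=o["eef_rot"];yaw=2*np.arctan2(r[2],r[1])
tx=np.array([np.cos(yaw),np.sin(yaw),0]);ty=np.array([tx[1],-tx[0],0])
f=lambda c,z:plane(m,[(261+(a-400)*.3,204+b*.3) for a,b in c],z)
def sh(n,P): print(n,"tool xy mm",((P-p)@tx*1e3).round(2),((P-p)@ty*1e3).round(2))
S=f([(461,84),(739,80)],.005);sh("screws",S);d=S[1]-S[0];print("yaw",np.arctan2(d[1],d[0]),np.arctan2(ty[1],ty[0]))
sh("slots",f([(518,158),(680,166)],.054)); sh("rim L/R/far outer/far inner",f([(502,160),(700,160),(600,73),(600,101)],.054))
sh("foot far",f([(596,175)],p[2]-.0528)); sh("cap sides at 225",f([(527,225),(665,225)],p[2]-.0528))
```

```text
t 8.55 p [ 0.5228 -0.1135  0.1309] yaw 1.7909 foot-rim mm 24.06 row xy 0.0009 -0.0009 F [ 0.1  0.5 -1.1] M [0.03 0.05 0.02] q6 -0.66
screws tool xy mm [0.12 1.  ] [-28.89  27.86]
yaw 0.23566752348781236 0.22013632854190016
slots tool xy mm [2.88 1.44] [-14.35  12.97]
rim L/R/far outer/far inner tool xy mm [ 2.51  2.53 17.88 13.02] [-17.05  16.33  -0.54  -0.54]
foot far tool xy mm [9.46] [-1.15]
cap sides at 225 tool xy mm [1.28 1.29] [-11.62   9.32]
```

```bash
python3 -m handwheel '[[0,0,0,0.0047,0.0017,0,0],[0,0,0,0,0,0.0133,0],[0,0,0,0,0,0.0133,0],[0,0,0,0,0,0.0133,0],[0,0,0,0,0,0.0133,0],[0,0,0,0,0,0.0133,0],[0,0,0,0,0,0,0],[0,0,0,0,0,0,0]]'; python3 s.py
python3 -m handwheel '[[0,0,0,0,0,0.0033,0],[0,0,0,0,0,0.0033,0],[0,0,0,0,0,0.0033,0],[0,0,0,0,0,0.0033,0],[0,0,0,0,0,0.0033,0],[0,0,0,0,0,0.0033,0],[0,0,0,0,0,0,0],[0,0,0,0,0,0,0]]'; python3 s.py
```

```text
time_s: 9.35
eef_pos: [0.5225, -0.1118, 0.11]
eef_rot: [-0.0, 0.625, 0.78, -0.0]
wrist_force: [0.8, -0.4, 0.4]
opening: 0.5
grasp_force: 61.1
t 9.35 p [ 0.5225 -0.1118  0.11  ] yaw 1.7908 foot-rim mm 3.19 row xy -0.0048 -0.0009 F [ 0.8 -0.4  0.4] M [-0.01 -0.01 -0.03] q6 -0.65
time_s: 10.15
eef_pos: [0.5226, -0.1119, 0.1042]
eef_rot: [0.0, 0.625, 0.78, 0.0]
wrist_force: [1.7, 0.7, -1.2]
opening: 0.496
grasp_force: 61.1
t 10.15 p [ 0.5226 -0.1119  0.1042] yaw 1.7909 foot-rim mm -2.56 row xy -0.0046 -0.0014 F [ 1.7  0.7 -1.2] M [ 0.02 -0.06  0.01] q6 -0.65
```

```bash
python3 -m handwheel '[[0,0,0,0,0,0.0033,0],[0,0,0,0,0,0.0033,0],[0,0,0,0,0,0.0033,0],[0,0,0,0,0,0.0033,0],[0,0,0,0,0,0,0],[0,0,0,0,0,0,0],[0,0,0,0,0,0,0],[0,0,0,0,0,0,0]]'; python3 s.py
python3 -m handwheel '[[0,0,0,0,0,0.0033,0],[0,0,0,0,0,0.0033,0],[0,0,0,0,0,0.0033,0],[0,0,0,0,0,0,0],[0,0,0,0,0,0,0],[0,0,0,0,0,0,0],[0,0,0,0,0,0,0],[0,0,0,0,0,0,0]]'; python3 s.py
```

```text
time_s: 10.95
eef_pos: [0.5226, -0.1119, 0.1003]
eef_rot: [0.0, 0.625, 0.78, 0.0]
wrist_force: [1.2, -1.2, -1.3]
opening: 0.494
grasp_force: 61.1
t 10.95 p [ 0.5226 -0.1119  0.1003] yaw 1.7909 foot-rim mm -6.51 row xy -0.0046 -0.0014 F [ 1.2 -1.2 -1.3] M [-0.06 -0.18  0.  ] q6 -0.65
time_s: 11.75
eef_pos: [0.5226, -0.1119, 0.0973]
eef_rot: [0.0, 0.625, 0.78, 0.0]
wrist_force: [0.7, -0.3, -0.9]
opening: 0.496
grasp_force: 61.0
t 11.75 p [ 0.5226 -0.1119  0.0973] yaw 1.7908 foot-rim mm -9.5 row xy -0.0046 -0.0014 F [ 0.7 -0.3 -0.9] M [-0.04 -0.22 -0.03] q6 -0.65
```

```bash
python3 -m handwheel '[[0,0,0,0,0,0.0033,0],[0,0,0,0,0,0.0033,0],[0,0,0,0,0,0.0033,0],[0,0,0,0,0,0.0033,0],[0,0,0,0,0,0.0033,0],[0,0,0,0,0,0,0],[0,0,0,0,0,0,0],[0,0,0,0,0,0,0]]'; python3 s.py
python3 -m handwheel '[[0,0,0,0,0,0.0033,0],[0,0,0,0,0,0.0033,0],[0,0,0,0,0,0.0033,0],[0,0,0,0,0,0,0],[0,0,0,0,0,0,0],[0,0,0,0,0,0,0],[0,0,0,0,0,0,0],[0,0,0,0,0,0,0]]'; python3 s.py
```

```text
time_s: 12.55
eef_pos: [0.5226, -0.1119, 0.0924]
eef_rot: [0.0, 0.625, 0.78, -0.0]
wrist_force: [-0.1, -0.3, 3.1]
opening: 0.497
grasp_force: 61.4
t 12.55 p [ 0.5226 -0.1119  0.0924] yaw 1.7909 foot-rim mm -14.37 row xy -0.0045 -0.0014 F [-0.1 -0.3  3.1] M [-0.02  0.08 -0.03] q6 -0.65
time_s: 13.35
eef_pos: [0.5226, -0.1119, 0.0895]
eef_rot: [0.0, 0.625, 0.78, 0.0]
wrist_force: [-0.7, -0.9, 5.7]
opening: 0.502
grasp_force: 61.6
t 13.35 p [ 0.5226 -0.1119  0.0895] yaw 1.7909 foot-rim mm -17.35 row xy -0.0045 -0.0015 F [-0.7 -0.9  5.7] M [ 0.03  0.11 -0.04] q6 -0.65
```

```bash
python3 -m handwheel '[[0,0,0,0,0,0.0033,0],[0,0,0,0,0,0.0033,0],[0,0,0,0,0,0.0033,0],[0,0,0,0,0,0.0033,0],[0,0,0,0,0,0,0],[0,0,0,0,0,0,0],[0,0,0,0,0,0,0],[0,0,0,0,0,0,0]]'; python3 s.py
python3 -m handwheel '[[0,0,0,0,0,0.0017,0],[0,0,0,0,0,0.0017,0],[0,0,0,0,0,0,0],[0,0,0,0,0,0,0],[0,0,0,0,0,0,0],[0,0,0,0,0,0,0],[0,0,0,0,0,0,0],[0,0,0,0,0,0,0]]'; python3 s.py
```

```text
time_s: 14.15
eef_pos: [0.5227, -0.112, 0.0857]
eef_rot: [0.0, 0.625, 0.781, -0.0]
wrist_force: [-2.0, -0.7, 7.4]
opening: 0.498
grasp_force: 61.9
t 14.15 p [ 0.5227 -0.112   0.0857] yaw 1.7909 foot-rim mm -21.05 row xy -0.0042 -0.0016 F [-2.  -0.7  7.4] M [-0.01  0.3   0.01] q6 -0.65
time_s: 14.95
eef_pos: [0.5227, -0.112, 0.0849]
eef_rot: [0.0, 0.625, 0.781, -0.0]
wrist_force: [-1.8, 0.4, 8.8]
opening: 0.497
grasp_force: 62.0
t 14.95 p [ 0.5227 -0.112   0.0849] yaw 1.791 foot-rim mm -21.9 row xy -0.0042 -0.0016 F [-1.8  0.4  8.8] M [ 0.05  0.42 -0.01] q6 -0.65
```

```bash
python3 -m handwheel '[[0,0,0.025,0,0,0,0],[0,0,0.025,0,0,0,0],[0,0,0.025,0,0,0,0],[0,0,0.025,0,0,0,0],[0,0,0.025,0,0,0,0],[0,0,0,0,0,0,0],[0,0,0,0,0,0,0],[0,0,0,0,0,0,0]]'; python3 s.py
```

```text
time_s: 15.75
eef_pos: [0.5233, -0.1121, 0.0851]
eef_rot: [0.001, 0.765, 0.643, 0.0]
wrist_force: [-0.4, 0.1, 8.1]
opening: 0.499
grasp_force: 61.8
t 15.75 p [ 0.5233 -0.1121  0.0851] yaw 1.3981 foot-rim mm -21.71 row xy -0.0045 -0.002 F [-0.4  0.1  8.1] M [ 0.03  0.02 -0.02] q6 -0.26
```

Turning freely. I'll continue to just short of the stop.

```bash
python3 -m handwheel '[[0,0,0.035,0,0,0,0],[0,0,0.035,0,0,0,0],[0,0,0.035,0,0,0,0],[0,0,0.035,0,0,0,0],[0,0,0.035,0,0,0,0],[0,0,0.035,0,0,0,0],[0,0,0.035,0,0,0,0],[0,0,0,0,0,0,0]]'; python3 s.py
python3 -m handwheel '[[0,0,0.014,0,0,0.0017,0],[0,0,0.014,0,0,0.0017,0],[0,0,0.007,0,0,0,0],[0,0,0,0,0,0,0],[0,0,0,0,0,0,0],[0,0,0,0,0,0,0],[0,0,0,0,0,0,0],[0,0,0,0,0,0,0]]'; python3 s.py
```

```text
time_s: 16.55
eef_pos: [0.5225, -0.112, 0.0849]
eef_rot: [0.0, 0.951, 0.308, -0.0]
wrist_force: [-3.0, -0.8, 9.6]
opening: 0.496
grasp_force: 62.0
t 16.55 p [ 0.5225 -0.112   0.0849] yaw 0.6256 foot-rim mm -21.88 row xy -0.0026 0.0034 F [-3.  -0.8  9.6] M [-0.01  0.56 -0.04] q6 0.51
time_s: 17.35
eef_pos: [0.5225, -0.112, 0.0844]
eef_rot: [0.0, 0.967, 0.257, -0.0]
wrist_force: [-4.9, 1.6, 13.7]
opening: 0.498
grasp_force: 62.5
t 17.35 p [ 0.5225 -0.112   0.0844] yaw 0.519 foot-rim mm -22.39 row xy -0.0021 0.0039 F [-4.9  1.6 13.7] M [0.14 0.99 0.05] q6 0.62
```

```bash
python3 -m handwheel '[[0,0,0.008,0,0,0,0],[0,0,0.008,0,0,0,0],[0,0,0.008,0,0,0,0],[0,0,0,0,0,0,0],[0,0,0,0,0,0,0],[0,0,0,0,0,0,0],[0,0,0,0,0,0,0],[0,0,0,0,0,0,0]]'; python3 s.py
```

```text
time_s: 18.15
eef_pos: [0.5221, -0.1121, 0.0844]
eef_rot: [0.0, 0.975, 0.22, -0.001]
wrist_force: [-7.0, 0.0, 15.5]
opening: 0.502
grasp_force: 62.6
t 18.15 p [ 0.5221 -0.1121  0.0844] yaw 0.4443 foot-rim mm -22.38 row xy -0.0004 0.0042 F [-7.   0.  15.5] M [-0.01  1.3   0.37] q6 0.69
```

```bash
python3 -m handwheel '[[0,0,0.006,0,0,0,0],[0,0,0,0,0,0,0],[0,0,0,0,0,0,0],[0,0,0,0,0,0,0],[0,0,0,0,0,0,0],[0,0,0,0,0,0,0],[0,0,0,0,0,0,0],[0,0,0,0,0,0,0]]'; python3 s.py
python3 - <<'E'
from s import *
im=ctrl.camera("scene");m=ctrl.camera_model("scene");u=proj(m,[[.522,-.112,.08]])[0].astype(int)
cv2.imwrite("pics/c6.png",cv2.resize(im[u[1]-50:u[1]+50,u[0]-50:u[0]+50],(500,500),interpolation=2))
E
```

```text
time_s: 18.95
eef_pos: [0.5221, -0.1121, 0.0844]
eef_rot: [0.0, 0.977, 0.211, -0.001]
wrist_force: [-7.0, 0.3, 16.8]
opening: 0.499
grasp_force: 62.6
t 18.95 p [ 0.5221 -0.1121  0.0844] yaw 0.4261 foot-rim mm -22.39 row xy -0.0003 0.0043 F [-7.   0.3 16.8] M [-0.01  1.38  0.49] q6 0.71
```

View pics/c6.png

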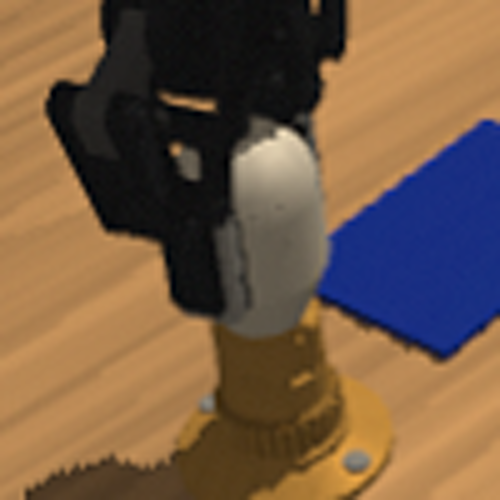

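The picture shows the bulb seated right down on the socket, upright and still in the fingers. It is turned 1.365 rad. The turning moment has risen to 0.49 N m, so it is at the stop, and the downward push is above the full spring force.

```bash
python3 -c "from bench import ctrl; print(ctrl.hand_in())"
```

```text
the job is handed in; nothing more can be done
None
```

The bulb is in the socket, pressed fully down (16.8 N, against 9.5 N for the spring alone) and turned clockwise to the stop, still held in the gripper. The job was handed in at about 19 s, and no verdict came back.

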